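# Set the guide bar of the glass strip cutter in its notches

### The job

Get the strip cutter ready for the next score: with the fingertips, gently push the guide bar from behind along its two rails towards the end fence until you feel it drop into the locating notches, and leave it lying fully home in the notch at both ends. Only push it, do not grip it or lift it off the rails, and leave the glass sheet and the tools beside the jig where they are.

Things in the scene. Friction and masses are not known exactly. Their poses are not given: they have to be found in the camera images.
- cutting_jig: Glass-cutting jig, fixed: white bed 340 x 370 x 15 mm. Origin: centre of underside, on the bench; x along the rails to the end fence, y left, z up. Two aluminium rails along x, x = -165 to 155 mm, centred at y = +-155, 26 wide, tops 29 mm above the bench, faced like the lips with slippery grey glide strip. Guide lips outside them: inner faces y = +-167, tops 41 mm high. End fence across the bed at x = 140 to 152, top 27 mm high.
- left_notch (a point): Centre of the floor of the notch in the left rail, at x = 50, y = 155 mm of the jig, axes as the jig. The notch is a square-walled gap 84 mm long in x (x = 8 to 92 of the jig), 7 mm deep; its dark steel floor is 22 mm above the bench. The only notch in this rail.
- right_notch (a point): The same in the right rail, at x = 50, y = -155 mm of the jig, floor 22 mm above the bench.
- guide_bar: Dark anodised angle straightedge lying loose across the rails, 0.45 to 0.75 kg, slid against a friction of 1 to 2 N. Flat sole 80 (x) x 330 (y) x 6 mm. Origin: centre of the sole's underside; x to the fence, y left, z up. Starts 95 to 170 mm short of the notches, up to 1 degree askew, underside 29 mm above the bench; seated in the notches 22 mm, with 2 mm play either way along x.
- bar_push_face (a point): Middle of the bar's flat vertical rear face (bar x = -40 mm, facing away from the fence), 15 mm above its underside. A finger guard 5 mm thick (with facing) stands along the rear edge, so this face is 30 mm high over the whole length. The front edge dips first over the notch, then the bar falls flat. Pushed well off its middle the bar turns askew and one end may drop before the other.
- guard_facing: Black rubber facing, 2 mm thick, on the front side (towards the fence) of the bar's finger guard, 330 mm long and 24 mm high, fixed to the bar. Not to be touched when pushing from behind. Origin: middle of its lower edge.
- bar_left_end (a point): Point on the bar's underside at its left end, mid width, over the left rail (bar y = 155 mm). The bar's ends have 2 mm play to the guide lips, so it can turn up to about 3 degrees askew on the rails.
- bar_right_end (a point): Point on the bar's underside at its right end, mid width, over the right rail (bar y = -155 mm).
- glass_sheet: Loose sheet of amber glass 150 (x) x 200 (y) x 4 mm lying on the bed between the rails with its far edge at the fence; origin centre of the underside; its top is 19 mm above the bench, so the bar passes 10 mm over it. To be left alone.
- dish: Clear glass dish, 96 mm across and 28 mm high, on the bench left of the jig; origin centre of the underside. To be left alone.
- glass_cutter: Brass pen-shaped glass cutter, 135 mm long, 12 mm thick, lying on the bench right of the jig. To be left alone.
- pliers: Running pliers with blue handles, about 190 mm long, 70 mm wide, 16 mm high, lying on the bench right of the jig, beyond the cutter. To be left alone.

How it is judged:
By the outcome, as a careful person would: the job done as asked, in the order asked, and still so for the second after the job is handed in, with the robot touching nothing.
It also fails if it takes over 48 s, if anything falls off the work surface, if the arm or the gripper's body presses on something with over 40 N, if the wrist force passes 120 N, or if a joint passes its speed limit or range.

### The arm

A 6-joint arm with a two-finger parallel gripper is mounted at the origin on the work surface. World frame = base frame: x ahead of the robot, y to its left, z up, the work surface at z = 0. Lengths are in m, angles in rad, forces in N, time in s.
With the tool pointing down it reaches from about 0.35 to 0.975 m from the base axis. Payload 4.9 kg.
Tool frame: the origin (TCP) lies at the very end of the fingers, on their centre line; the grasp point (between the pads) lies 19 mm behind it (manip.hold_point_z is the distance from the TCP to the grasp point, in m); z points along the fingers, x is the direction in which the jaws open and shut, and the axes are right-handed (so a half turn about z gives the same grasp; the last joint's range is limited). The gripper opens to 85 mm and grips with 20 to 120 N. Pads are 22 mm wide; open, the fingers measure 114 mm over their backs; the gripper's body (76 mm by 85 mm) begins 54 mm behind the grasp point. The pads swing forward as they close: fully open they stand 13 mm farther back than shut.
Start: joints at [1.079, 0.053, 1.613, -0, 1.476, -0.119], TCP at [0.228, 0.582, 0.231] pointing down, gripper open.
Joint ranges: [-3.01, 3.01], [-1.01, 2.22], [0.06, 2.58], [-1.02, 4.17], [0.09, 2.62], [-3.14, 3.14]. Speed limits (rad/s): [2.57, 2.57, 3.14, 3.14, 3.14, 3.14].

### API

Orientations are given as a unit quaternion [w, x, y, z].
In Python, from plant import manip gives the robot as it stands.
- The arm moves only by the shell command python3 -m handwheel 'ROWS' [OPENING]. ROWS is JSON, a list of rows, each an object of numbers: "dx", "dy", "dz": the shift along the tool's x, y, z in m; "ax", "ay", "az": the turn, a rotation vector about the tool's x, y, z in rad. In form: [{"dx": .., "dy": .., "dz": .., "ax": .., "ay": .., "az": ..}, ...]. A call has 1 to 5 rows; each row is the pose to reach, as a shift and turn from the pose commanded when the call began, along the tool's axes at that moment; what a row does not reach only later rows make up. A row lasts 1/8 s, in which the tool goes at most 62.5 mm and 10.7 degrees, less where a joint would pass 70% of its speed; a pose out of reach is approached as far as the arm can. A call with a gripper value outside its range is refused whole. OPENING is the closure in counts, from 0 (fully open) to 255 (shut), set as the call begins (- or left out, the last holds). The fingers move at their own pace and stop on an object; the grip force is fixed at half the most. Time passes only in rows, so rows that repeat a pose let the fingers close. It gives the time, the measured TCP pose, the force and the opening at its end, in the units of the state.
- manip.state(): the state, without advancing time (a new reading comes with each control period).
- manip.grab_frame(name): name is "scene" or "top" or "wrist"; returns a dict with "image" (384x512x3 uint8, blue, green, red), "z_map" (384x512 float32, m along the optical axis (not along the pixel's ray), 0 where there is no reading), "K" (3x3 intrinsics, pixels), "xyz" and "rotation" of the camera in the world. Camera axes: x right, y up, looking along -z (the intrinsics and any distortion apply to the point x, -y, -z); pixel columns grow to the right and rows downward; lengths in m; the calibration is good to about 2 mm. The wrist camera is an equidistant fisheye: a pixel r from the principal point sees the ray r / f radians off the axis. A picture is of the moment at which its call begins.
- manip.job_done(): hands the job in, once; it reports no verdict.
The state is a dict: "time": time; "joint_pos": joint angles; "joint_vel": joint speeds; "joint_efforts": joint torques, N m; "tool_pos": TCP position; "tool_rot": TCP orientation; "contact_force": force on the tool from outside, world axes, zero at the start; "ft_torque": the same for the moment, N m; "gripper_width": opening from 0.0 (shut) to 1.0 (fully open).
Only numpy, scipy, OpenCV 4.12 (cv2) and the standard library are available. Lean on these libraries where they do the work, as an engineer would, in place of code of your own. Each camera call takes 0.05 s, during which the arm holds its last target.

## Working session

There is one attempt and no reset: what is moved stays moved. The work goes in short steps, Python scripts to look and compute and a shell command to move; the robot and the scene stay as the last step left them, time stands still between calls to the robot, and variables do not carry over. Pictures are saved under pics/ and viewed, and the job is handed in when it is done.

```bash
mkdir -p pics; ls
python3 - <<'E'
from plant import manip
import cv2
s=manip.state(); print(s)
for n in("scene","top"):
    f=manip.grab_frame(n); cv2.imwrite(f"pics/{n}0.png",f["image"]); print(n,f["K"],f["xyz"],f["rotation"])
E
```

```text
pics
{'time': 0.0, 'joint_pos': array([ 1.07897942e+00,  5.33709521e-02,  1.61431264e+00, -2.00623936e-05,
        1.47597545e+00, -1.18998216e-01]), 'joint_vel': array([-0.00039895, -0.00028443, -0.00238302,  0.00048959, -0.001888  ,
       -0.00040578]), 'joint_efforts': array([-7.13209429e-04, -3.93686378e+01, -3.70172954e+01, -1.87835817e-04,
        7.12881127e-03, -3.56204896e-05]), 'tool_pos': array([0.22735776, 0.58150885, 0.23004314]), 'tool_rot': array([ 4.85955637e-04,  8.25905167e-01,  5.63808112e-01, -9.11831383e-04]), 'contact_force': array([ 0.5890528 ,  0.66683738, -0.51160316]), 'ft_torque': array([ 0.04658111, -0.01167429,  0.00174924]), 'gripper_width': 0.9985810682363883}
scene [[362.50170964   0.         254.36770578]
 [  0.         362.50170964 192.71408186]
 [  0.           0.           1.        ]] [ 1.08240547 -0.59312582  0.58361503] [0.82884409 0.44676536 0.15308556 0.29997166]
top [[398.0873594    0.         252.30917742]
 [  0.         398.0873594  190.38390094]
 [  0.           0.           1.        ]] [0.50219843 0.04376042 1.07744889] [ 0.71436653  0.02602711 -0.04738675 -0.69768011]
```

View pics/top0.png

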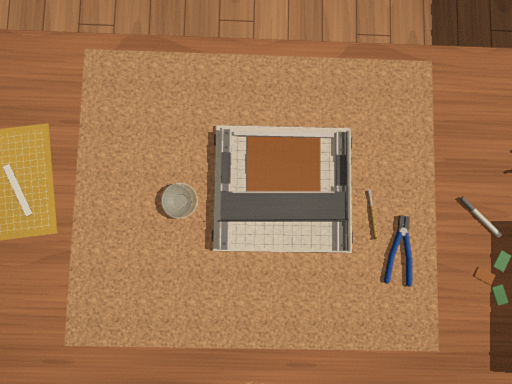

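View pics/scene0.png

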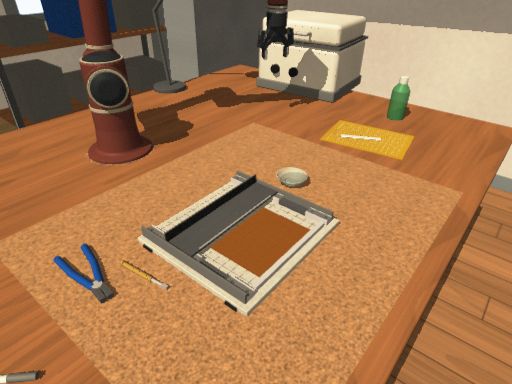

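The top view shows the jig square to the image: the bar spans cols 218–348 and rows 193–220, the glass is in front of it, and the notches appear dark at about (225,167) and (343,170). Next I'll measure the geometry.

```bash
cat > h.py <<'E'
import numpy as np,cv2
from scipy.spatial.transform import Rotation as R
from plant import manip
def rot(q): return R.from_quat([q[1],q[2],q[3],q[0]])
def cloud(f):
    z=f["z_map"];K=f["K"];v,u=np.mgrid[0:z.shape[0],0:z.shape[1]]
    c=np.stack([(u-K[0,2])/K[0,0]*z,-(v-K[1,2])/K[1,1]*z,-z],-1)
    p=c@rot(f["rotation"]).as_matrix().T+f["xyz"]; p[z==0]=np.nan; return p
def plane(f,u,v,h):
    K=f["K"];d=rot(f["rotation"]).apply([(u-K[0,2])/K[0,0],-(v-K[1,2])/K[1,1],-1]);o=np.array(f["xyz"])
    return o+d*(h-o[2])/d[2]
def proj(f,p):
    c=rot(f["rotation"]).inv().apply(np.array(p)-f["xyz"]);K=f["K"]
    return K[0,2]-K[0,0]*c[...,0]/c[...,2],K[1,2]+K[1,1]*c[...,1]/c[...,2]
E
python3 - <<'E'
from h import *
f=manip.grab_frame("top");p=cloud(f)
print("base",proj(f,[0,0,0]),"tcp",proj(f,[.228,.582,.231]))
for u,v in[(283,205),(283,218),(225,167),(343,170),(225,140),(100,300),(283,160),(230,240)]: print(u,v,p[v,u].round(4))
for c in(240,283,330):
    print(c);print([(v,*(p[v,c]*1000).round(0).astype(int)[[0,2]]) for v in range(180,256,1)])
cv2.imwrite("pics/top_zoom.png",cv2.resize(f["image"][115:265,190:370],None,fx=4,fy=4,interpolation=cv2.INTER_CUBIC))
E
```

```text
base (np.float64(251.86680871707802), np.float64(429.10107915902717)) tcp (np.float64(-32.471752177701944), np.float64(363.39807967175216))
283 205 [ 0.5745 -0.068   0.0368]
283 218 [ 0.5405 -0.0684  0.0372]
225 167 [0.6741 0.0877 0.0198]
343 170 [ 0.6743 -0.2309  0.0211]
225 140 [0.745  0.0893 0.0319]
100 300 [0.3168 0.4042 0.0012]
283 160 [ 0.6973 -0.068   0.0204]
230 240 [0.4799 0.069  0.0154]
240
[(180, np.int64(640), np.int64(19)), (181, np.int64(638), np.int64(16)), (182, np.int64(635), np.int64(16)), (183, np.int64(633), np.int64(14)), (184, np.int64(630), np.int64(16)), (185, np.int64(627), np.int64(15)), (186, np.int64(624), np.int64(16)), (187, np.int64(621), np.int64(18)), (188, np.int64(619), np.int64(16)), (189, np.int64(616), np.int64(13)), (190, np.int64(614), np.int64(15)), (191, np.int64(609), np.int64(37)), (192, np.int64(606), np.int64(37)), (193, np.int64(604), np.int64(35)), (194, np.int64(601), np.int64(38)), (195, np.int64(598), np.int64(36)), (196, np.int64(596), np.int64(35)), (197, np.int64(593), np.int64(31)), (198, np.int64(590), np.int64(35)), (199, np.in
[... 6907 characters left out ...]
 np.int64(491), np.int64(17)), (239, np.int64(488), np.int64(21)), (240, np.int64(486), np.int64(17)), (241, np.int64(483), np.int64(13)), (242, np.int64(480), np.int64(19)), (243, np.int64(478), np.int64(14)), (244, np.int64(475), np.int64(13)), (245, np.int64(472), np.int64(14)), (246, np.int64(470), np.int64(17)), (247, np.int64(467), np.int64(16)), (248, np.int64(464), np.int64(15)), (249, np.int64(462), np.int64(15)), (250, np.int64(459), np.int64(17)), (251, np.int64(457), np.int64(14)), (252, np.int64(454), np.int64(14)), (253, np.int64(451), np.int64(2)), (254, np.int64(448), np.int64(2)), (255, np.int64(445), np.int64(-1))]<stdin>:6: RuntimeWarning: invalid value encountered in cast
```

View pics/top_zoom.png

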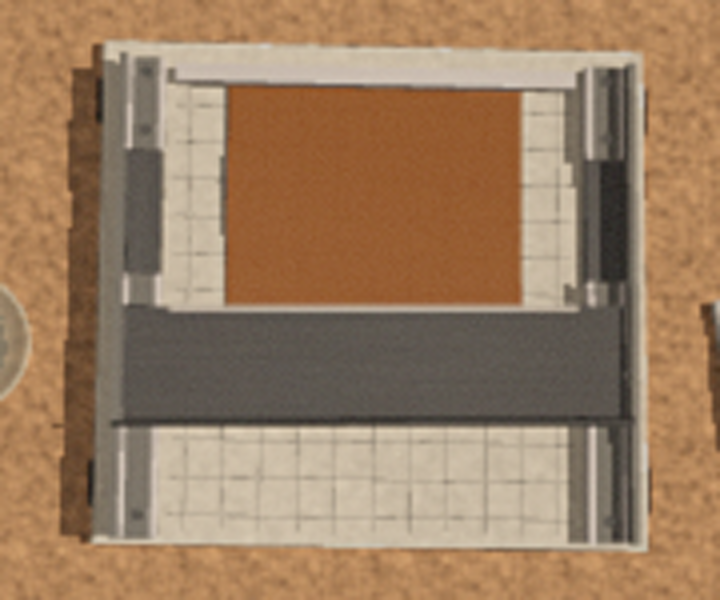

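```bash
cat > meas.py <<'E'
from h import *
def edge(f,cols,r0,r1,h,sign,gray=None):
    g=cv2.cvtColor(f["image"],cv2.COLOR_BGR2GRAY).astype(float)
    g=cv2.GaussianBlur(g,(3,3),0); P=[]
    for c in cols:
        d=sign*np.gradient(g[:,c])[r0:r1]; i=d.argmax()
        o=0
        if 0<i<len(d)-1: 
            den=d[i-1]-2*d[i]+d[i+1]; o=0.5*(d[i-1]-d[i+1])/den if den else 0
        P.append(plane(f,c,r0+i+o,h)[:2])
    P=np.array(P); k=np.ones(len(P),bool)
    for _ in range(4):
        m=np.polyfit(P[k,1],P[k,0],1); r=P[:,0]-np.polyval(m,P[:,1]); k=abs(r)<max(2*r[k].std(),3e-4)
    return m, r[k].std(),k.sum()
E
python3 - <<'E'
from meas import *
f=manip.grab_frame("top")
y0=-.068
for n,a in dict(near=(range(225,345),246,257,.015,-1),barrear=(range(230,335),217,226,.059,1),barfront=(range(235,335),187,195,.035,-1),glassnear=(range(250,318),186,194,.019,1),fencefront=(range(250,318),131,140,.027,-1),far=(range(225,345),121,131,.015,-1)).items():
    m,s,k=edge(f,*a); print(n,"x@y0",np.polyval(m,y0).round(4),"yaw deg",-np.degrees(np.arctan(m[0])).round(2),s.round(4),k)
p=cloud(f)
# lateral edges: bar ends & bed edges from depth rows
for v in (130,145,240,246): print(v,[(u,*(p[v,u,1:]*1000).round()) for u in list(range(208,236,2))+list(range(334,356,2))])
E
```

```text
near x@y0 0.4539 yaw deg 0.46 0.0007 106
barrear x@y0 0.5318 yaw deg 1.34 0.0001 105
barfront x@y0 0.6066 yaw deg 1.46 0.0001 78
glassnear x@y0 0.6156 yaw deg 1.46 0.0 68
fencefront x@y0 0.7629 yaw deg 0.47 0.0002 68
far x@y0 0.795 yaw deg 1.96 0.0101 120
130 [(208, np.float64(138.0), np.float64(-1.0)), (210, np.float64(132.0), np.float64(4.0)), (212, np.float64(127.0), np.float64(3.0)), (214, np.float64(121.0), np.float64(4.0)), (216, np.float64(115.0), np.float64(14.0)), (218, np.float64(110.0), np.float64(12.0)), (220, np.float64(103.0), np.float64(43.0)), (222, np.float64(98.0), np.float64(30.0)), (224, np.float64(93.0), np.float64(28.0)), (226, np.float64(87.0), np.float64(33.0)), (228, np.float64(82.0), np.float64(31.0)), (230, np.float64(77.0), np.float64(28.0)), (232, np.float64(72.0), np.float64(16.0)), (234, np.float64(66.0), np.float64(14.0)), (334, np.float64(-209.0), np.float64(11.0)), (336, np.float64(-213.0), np.float64(15.0)), (338, np.float64(-218.0), np.float64(19.0)), (340, np.float64(-226.0), np.float64(8.0)), (342, np.float64(-229.0), np.float64(19.0)), (344, np.
[... 2872 characters left out ...]
.float64(79.0), np.float64(31.0)), (228, np.float64(73.0), np.float64(30.0)), (230, np.float64(69.0), np.float64(14.0)), (232, np.float64(63.0), np.float64(14.0)), (234, np.float64(58.0), np.float64(18.0)), (334, np.float64(-208.0), np.float64(14.0)), (336, np.float64(-213.0), np.float64(18.0)), (338, np.float64(-216.0), np.float64(27.0)), (340, np.float64(-221.0), np.float64(27.0)), (342, np.float64(-226.0), np.float64(29.0)), (344, np.float64(-231.0), np.float64(29.0)), (346, np.float64(-236.0), np.float64(31.0)), (348, np.float64(-238.0), np.float64(42.0)), (350, np.float64(-243.0), np.float64(43.0)), (352, np.float64(-260.0), np.float64(1.0)), (354, np.float64(-266.0), np.float64(-0.0))]
```

```bash
python3 -m handwheel '[{"dx":-0.0435,"dy":0.0406,"az":-0.076},{"dx":-0.087,"dy":0.0812,"az":-0.152},{"dx":-0.1305,"dy":0.1218,"az":-0.228},{"dx":-0.174,"dy":0.1624,"az":-0.304},{"dx":-0.2175,"dy":0.203,"az":-0.382}]'
cat > st.py <<'E'
from h import *
import sys
s=manip.state();q=rot(s["tool_rot"]);M=q.as_matrix()
print("t",round(s["time"],2),"pos",s["tool_pos"].round(4),"psi",np.degrees(np.arctan2(M[1,0],M[0,0])).round(2),"tilt",M[:,2].round(4),"F",s["contact_force"].round(2),"T",s["ft_torque"].round(2))
if len(sys.argv)>1:
    g=np.array([float(a) for a in sys.argv[1:4]]); print("d tool",q.inv().apply(g-s["tool_pos"]).round(4))
E
python3 st.py .485 -.070 .16
```

```text
t 0.2 pos [0.2274 0.5817 0.2305] psi 68.64 tilt [-6.0e-04 -1.2e-03 -1.0e+00] F [ 0.38 -0.41 -0.14] T [ 0.    0.01 -0.09]
d tool [-0.5131  0.4772  0.0711]invalid input at $[0]: expected keys dx, dy, dz, ax, ay, az
```

```bash
python3 -m handwheel '[{"dx":-0.0435,"dy":0.0406,"dz":0,"ax":0,"ay":0,"az":-0.076},{"dx":-0.087,"dy":0.0812,"dz":0,"ax":0,"ay":0,"az":-0.152},{"dx":-0.1305,"dy":0.1218,"dz":0,"ax":0,"ay":0,"az":-0.228},{"dx":-0.174,"dy":0.1624,"dz":0,"ax":0,"ay":0,"az":-0.304},{"dx":-0.2175,"dy":0.203,"dz":0,"ax":0,"ay":0,"az":-0.382}]'; 
python3 st.py .485 -.070 .16
```

```text
time: 0.82
tool_pos: [0.3377, 0.3038, 0.2312]
tool_rot: [0.0, 0.703, 0.711, 0.0]
contact_force: [0.3, -0.2, -0.2]
gripper_width: 1.001
t 0.82 pos [0.3377 0.3038 0.2312] psi 90.71 tilt [ 5.e-04  1.e-04 -1.e+00] F [ 0.35 -0.21 -0.2 ] T [ 0.   -0.07 -0.03]
d tool [-0.3756  0.1426  0.0713]
```

```bash
python3 -m handwheel '[{"dx":-0.055,"dy":0.021,"dz":0,"ax":0,"ay":0,"az":0},{"dx":-0.11,"dy":0.042,"dz":0,"ax":0,"ay":0,"az":0},{"dx":-0.165,"dy":0.063,"dz":0,"ax":0,"ay":0,"az":0},{"dx":-0.22,"dy":0.084,"dz":0,"ax":0,"ay":0,"az":0},{"dx":-0.275,"dy":0.105,"dz":0,"ax":0,"ay":0,"az":0}]'; python3 -m handwheel '[{"dx":-0.05,"dy":0.018,"dz":0,"ax":0,"ay":0,"az":0},{"dx":-0.1,"dy":0.036,"dz":0.02,"ax":0,"ay":0,"az":0},{"dx":-0.1,"dy":0.036,"dz":0.07,"ax":0,"ay":0,"az":0},{"dx":-0.1,"dy":0.036,"dz":0.09,"ax":0,"ay":0,"az":0},{"dx":-0.1,"dy":0.036,"dz":0.09,"ax":0,"ay":0,"az":0}]'
python3 st.py .485 -.070 .03
python3 - <<'E'
from h import *
for n in("top","scene","wrist"):
    f=manip.grab_frame(n); cv2.imwrite(f"pics/{n}1.png",f["image"])
E
```

```text
time: 1.45
tool_pos: [0.4453, 0.0296, 0.2314]
tool_rot: [0.0, 0.704, 0.71, 0.0]
contact_force: [0.5, -0.6, 0.4]
gripper_width: 0.999
time: 2.08
tool_pos: [0.4803, -0.0678, 0.139]
tool_rot: [-0.002, 0.704, 0.71, -0.001]
contact_force: [0.3, -0.1, 1.2]
gripper_width: 1.0
t 2.08 pos [ 0.4803 -0.0678  0.139 ] psi 90.5 tilt [-0.0047  0.0014 -1.    ] F [ 0.33 -0.05  1.17] T [-0.05  0.04  0.  ]
d tool [-0.0024  0.0052  0.1089]
```

View pics/wrist1.png

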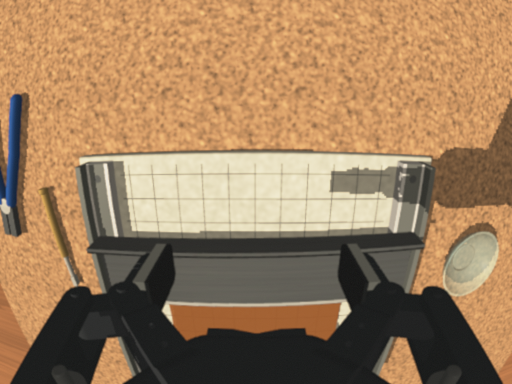

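View pics/scene1.png

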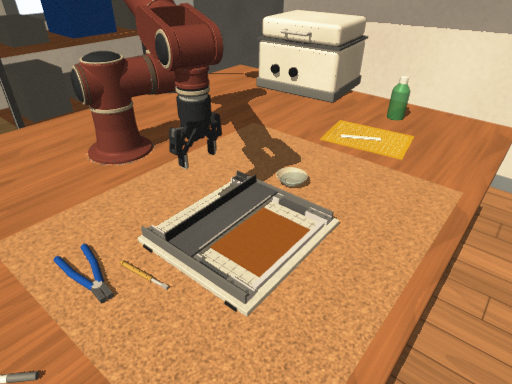

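View pics/top1.png

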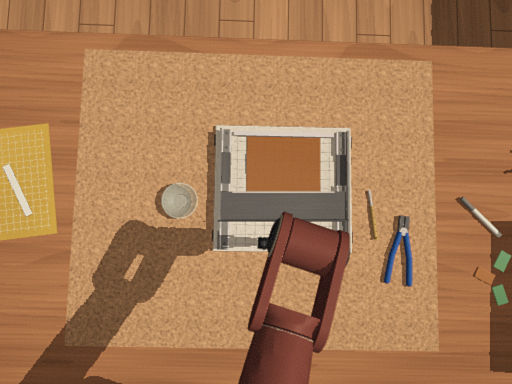

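The wrist view shows the bar's guard at rows 236–255 with the fingertips at about (165,250) and (350,250). I'll cross-check the rear-face position from the wrist camera before lowering.

Run:
```python
from h import *
f=manip.grab_frame("wrist");K=f["K"];q=rot(f["rotation"]);o=np.array(f["xyz"]);print(K.round(1).tolist(),o.round(4))
def ray(u,v):
    a,b=(u-K[0,2])/K[0,0],(v-K[1,2])/K[1,1];r=np.hypot(a,b);s=np.sin(r)/r
    return q.apply([a*s,-b*s,-np.cos(r)])
def hit(u,v,h):
    d=ray(u,v);return (o+d*(h-o[2])/d[2]).round(4)
g=cv2.cvtColor(f["image"],cv2.COLOR_BGR2GRAY)
for u in(130,258,390): print(u,g[225:262,u].tolist())
for u,v in[(90,246),(258,238),(425,236)]: print("guard top rear",hit(u,v,.059))
for u,v in[(80,160),(258,152),(431,157)]: print("bed near",hit(u,v,.015))
```

```text
[[297.3, 0.0, 256.1], [0.0, 297.3, 191.8], [0.0, 0.0, 1.0]] [ 0.4042 -0.069   0.2842]
130 [123, 123, 122, 121, 121, 121, 122, 123, 124, 126, 119, 79, 49, 45, 46, 44, 45, 44, 46, 45, 45, 45, 45, 44, 51, 73, 91, 86, 67, 65, 86, 93, 93, 95, 94, 95, 95]
258 [226, 225, 225, 226, 219, 166, 129, 125, 125, 125, 126, 116, 72, 46, 46, 46, 45, 46, 45, 46, 47, 46, 47, 45, 47, 48, 59, 82, 96, 89, 66, 58, 82, 94, 96, 97, 97]
390 [174, 174, 167, 142, 110, 92, 81, 60, 47, 47, 47, 45, 44, 45, 45, 45, 44, 46, 44, 45, 54, 76, 91, 85, 64, 60, 86, 93, 92, 93, 92, 94, 94, 94, 91, 91, 92]
guard top rear [ 0.5327 -0.2285  0.059 ]
guard top rear [ 0.5171 -0.0666  0.059 ]
guard top rear [0.5188 0.0926 0.059 ]
bed near [ 0.4571 -0.2529  0.015 ]
bed near [ 0.4519 -0.0671  0.015 ]
bed near [0.4505 0.1128 0.015 ]
```

```bash
python3 - <<'E'
from h import *
f=manip.grab_frame("wrist");K=f["K"];q=rot(f["rotation"]);o=np.array(f["xyz"])
def hit(u,v,h):
    a,b=(u-K[0,2])/K[0,0],(v-K[1,2])/K[1,1];r=np.hypot(a,b);s=np.sin(r)/r
    d=q.apply([a*s,-b*s,-np.cos(r)]);return (o+d*(h-o[2])/d[2]).round(4)
for u,t,b in[(130,250,236),(258,251.5,237),(390,246,231.7)]: print(hit(u,t,.059),hit(u,b,.029))
E
python3 -m handwheel '[{"dx":-0.002,"dy":0.004,"dz":0.05,"ax":0,"ay":0,"az":0},{"dx":-0.002,"dy":0.004,"dz":0.09,"ax":0,"ay":0,"az":0},{"dx":-0.002,"dy":0.004,"dz":0.11,"ax":0,"ay":0,"az":0},{"dx":-0.002,"dy":0.004,"dz":0.11,"ax":0,"ay":0,"az":0}]'
python3 st.py .485 -.070 .03
python3 - <<'E'
from h import *
f=manip.grab_frame("wrist"); cv2.imwrite(f"pics/wrist2.png",f["image"])
f=manip.grab_frame("scene"); cv2.imwrite(f"pics/scene2.png",cv2.resize(f["image"][130:310,120:360],None,fx=3,fy=3))
E
```

```text
[ 0.534  -0.1845  0.059 ] [ 0.5348 -0.1969  0.029 ]
[ 0.5306 -0.0665  0.059 ] [ 0.5315 -0.0663  0.029 ]
[0.5278 0.0555 0.059 ] [0.5276 0.0686 0.029 ]
time: 2.82
tool_pos: [0.4852, -0.0697, 0.0305]
tool_rot: [-0.001, 0.704, 0.71, -0.001]
contact_force: [-0.1, -0.5, -0.0]
gripper_width: 0.995
t 2.83 pos [ 0.4852 -0.0697  0.0305] psi 90.55 tilt [-2.3e-03  7.0e-04 -1.0e+00] F [-0.13 -0.52 -0.03] T [ 0.01  0.02 -0.01]
d tool [-0.0003 -0.0002  0.0005]
```

View pics/wrist2.png

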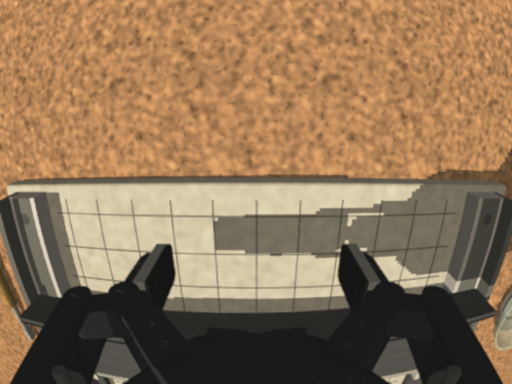

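View pics/scene2.png

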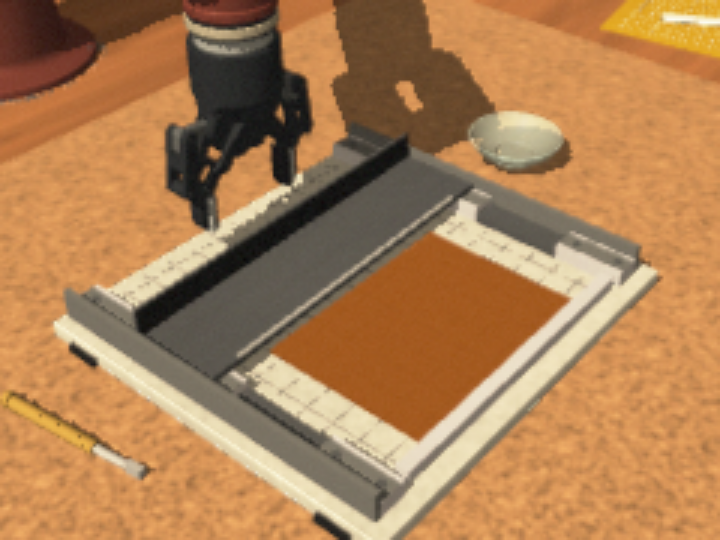

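The wrist camera agrees with the top camera: the rear face is at x≈0.531 in the middle, and the fingertips are clear behind it. I'll approach and find contact.

```bash
python3 -m handwheel '[{"dx":0,"dy":0.008,"dz":0.002,"ax":0,"ay":0,"az":0},{"dx":0,"dy":0.016,"dz":0.002,"ax":0,"ay":0,"az":0},{"dx":0,"dy":0.022,"dz":0.002,"ax":0,"ay":0,"az":0},{"dx":0,"dy":0.026,"dz":0.002,"ax":0,"ay":0,"az":0}]'; python3 st.py
python3 -m handwheel '[{"dx":0,"dy":0.002,"dz":0,"ax":0,"ay":0,"az":0},{"dx":0,"dy":0.004,"dz":0,"ax":0,"ay":0,"az":0},{"dx":0,"dy":0.006,"dz":0,"ax":0,"ay":0,"az":0},{"dx":0,"dy":0.008,"dz":0,"ax":0,"ay":0,"az":0}]'; python3 st.py
python3 -m handwheel '[{"dx":0,"dy":0.002,"dz":0,"ax":0,"ay":0,"az":0},{"dx":0,"dy":0.004,"dz":0,"ax":0,"ay":0,"az":0},{"dx":0,"dy":0.006,"dz":0,"ax":0,"ay":0,"az":0},{"dx":0,"dy":0.008,"dz":0,"ax":0,"ay":0,"az":0}]'; python3 st.py
python3 - <<'E'
from h import *
f=manip.grab_frame("wrist"); cv2.imwrite(f"pics/wrist3.png",f["image"])
f=manip.grab_frame("scene"); cv2.imwrite(f"pics/scene3.png",cv2.resize(f["image"][130:310,120:360],None,fx=3,fy=3))
E
```

```text
time: 3.42
tool_pos: [0.5126, -0.0699, 0.0296]
tool_rot: [0.0, 0.704, 0.71, 0.0]
contact_force: [-0.2, 0.1, 0.9]
gripper_width: 1.0
t 3.42 pos [ 0.5126 -0.0699  0.0296] psi 90.53 tilt [ 4.e-04 -1.e-04 -1.e+00] F [-0.23  0.14  0.92] T [-0.02  0.   -0.03]
time: 3.92
tool_pos: [0.52, -0.0698, 0.0293]
tool_rot: [-0.0, 0.704, 0.71, -0.0]
contact_force: [0.1, 0.8, 0.3]
gripper_width: 1.003
t 3.92 pos [ 0.52   -0.0698  0.0293] psi 90.53 tilt [-1.e-04  0.e+00 -1.e+00] F [0.08 0.82 0.34] T [-0.04  0.    0.07]
time: 4.42
tool_pos: [0.5279, -0.0697, 0.0292]
tool_rot: [-0.0, 0.704, 0.71, -0.0]
contact_force: [-2.8, -0.3, 1.3]
gripper_width: 1.004
t 4.42 pos [ 0.5279 -0.0697  0.0292] psi 90.53 tilt [-4.e-04  1.e-04 -1.e+00] F [-2.82 -0.3   1.3 ] T [0.06 0.43 0.14]
```

View pics/scene3.png

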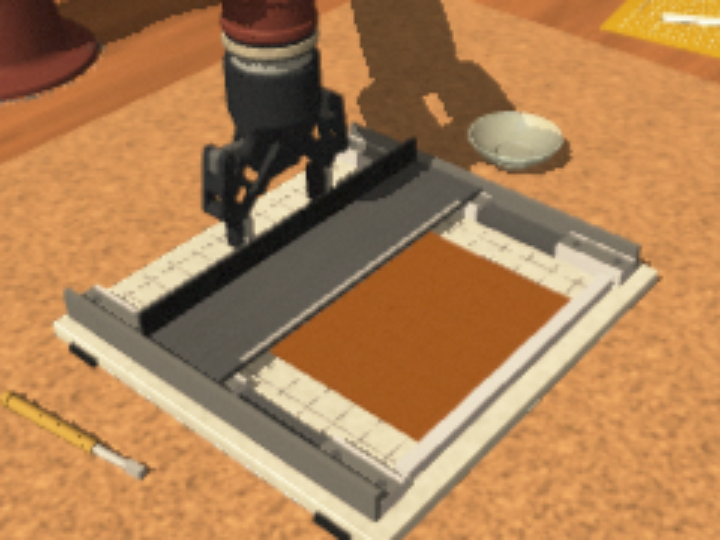

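Both fingers are in contact and the bar slides with about 2.8 N. I'll push on gently.

```bash
R='x'; 
python3 -m handwheel '[{"dx":0,"dy":0.004,"dz":0,"ax":0,"ay":0,"az":0},{"dx":0,"dy":0.008,"dz":0,"ax":0,"ay":0,"az":0},{"dx":0,"dy":0.012,"dz":0,"ax":0,"ay":0,"az":0},{"dx":0,"dy":0.016,"dz":0,"ax":0,"ay":0,"az":0},{"dx":0,"dy":0.02,"dz":0,"ax":0,"ay":0,"az":0}]'; python3 st.py
python3 -m handwheel '[{"dx":0,"dy":0.004,"dz":0,"ax":0,"ay":0,"az":0},{"dx":0,"dy":0.008,"dz":0,"ax":0,"ay":0,"az":0},{"dx":0,"dy":0.012,"dz":0,"ax":0,"ay":0,"az":0},{"dx":0,"dy":0.016,"dz":0,"ax":0,"ay":0,"az":0},{"dx":0,"dy":0.02,"dz":0,"ax":0,"ay":0,"az":0}]'; python3 st.py
python3 - <<'E'
from meas import *
f=manip.grab_frame("scene"); cv2.imwrite(f"pics/scene4.png",cv2.resize(f["image"][130:310,120:360],None,fx=3,fy=3))
f=manip.grab_frame("top"); cv2.imwrite("pics/top4.png",cv2.resize(f["image"][115:265,190:370],None,fx=4,fy=4,interpolation=cv2.INTER_CUBIC))
E
```

```text
time: 5.15
tool_pos: [0.5481, -0.0695, 0.0291]
tool_rot: [-0.0, 0.704, 0.71, -0.0]
contact_force: [-3.4, -0.5, -1.5]
gripper_width: 1.001
t 5.15 pos [ 0.5481 -0.0695  0.0291] psi 90.53 tilt [-2.e-04  0.e+00 -1.e+00] F [-3.4  -0.51 -1.52] T [ 0.06  0.29 -0.01]
time: 5.78
tool_pos: [0.5682, -0.0693, 0.0293]
tool_rot: [-0.0, 0.704, 0.71, 0.0]
contact_force: [-2.4, -0.1, -0.4]
gripper_width: 0.999
t 5.78 pos [ 0.5682 -0.0693  0.0293] psi 90.53 tilt [ 0.  0. -1.] F [-2.36 -0.14 -0.37] T [ 0.    0.24 -0.  ]
```

View pics/scene4.png

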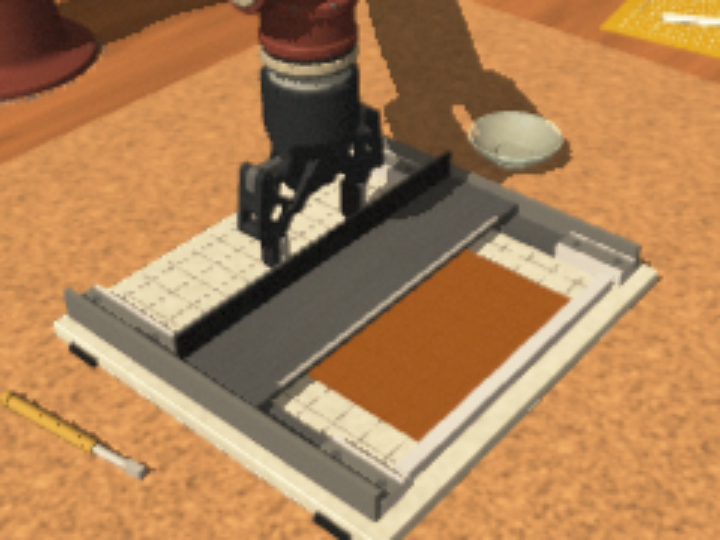

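View pics/top4.png

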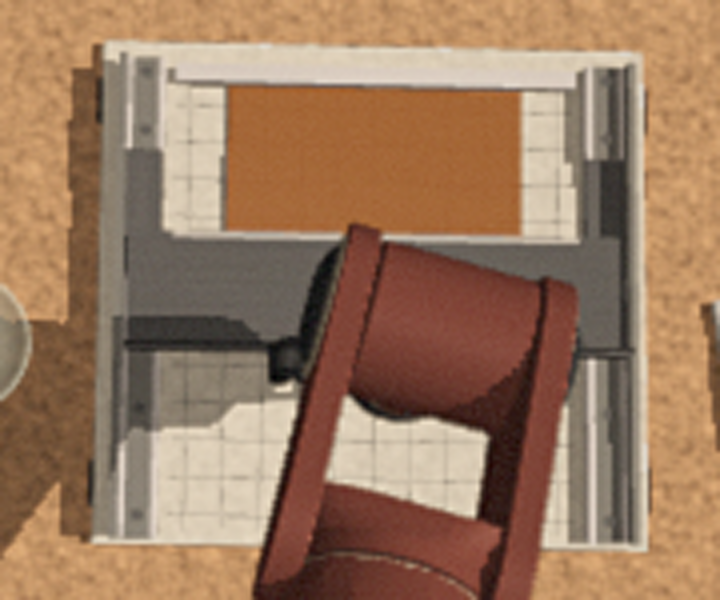

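```bash
python3 - <<'E'
from meas import *
f=manip.grab_frame("top")
for c in range(230,254,4):
    m=f["z_map"]; 
p=cloud(f)
for a in((range(235,250),165,180,.035,-1),): 
  m,s,k=edge(f,*a);print("front x@y=-.068",np.polyval(m,-.068),"@.04",np.polyval(m,.04),s)
E
python3 -m handwheel '[{"dx":0,"dy":0.004,"dz":0,"ax":0,"ay":0,"az":0},{"dx":0,"dy":0.008,"dz":0,"ax":0,"ay":0,"az":0},{"dx":0,"dy":0.012,"dz":0,"ax":0,"ay":0,"az":0},{"dx":0,"dy":0.016,"dz":0,"ax":0,"ay":0,"az":0},{"dx":0,"dy":0.02,"dz":0,"ax":0,"ay":0,"az":0}]'; python3 st.py
python3 -m handwheel '[{"dx":0,"dy":0.003,"dz":0,"ax":0,"ay":0,"az":0},{"dx":0,"dy":0.006,"dz":0,"ax":0,"ay":0,"az":0},{"dx":0,"dy":0.009,"dz":0,"ax":0,"ay":0,"az":0},{"dx":0,"dy":0.012,"dz":0,"ax":0,"ay":0,"az":0},{"dx":0,"dy":0.014,"dz":0,"ax":0,"ay":0,"az":0}]'; python3 st.py
python3 - <<'E'
from meas import *
f=manip.grab_frame("scene"); cv2.imwrite(f"pics/scene5.png",cv2.resize(f["image"][130:310,120:360],None,fx=3,fy=3))
f=manip.grab_frame("top"); cv2.imwrite("pics/top5.png",cv2.resize(f["image"][115:265,190:370],None,fx=4,fy=4,interpolation=cv2.INTER_CUBIC))
m,s,k=edge(f,range(235,250),153,168,.035,-1);print("front",np.polyval(m,-.068),np.polyval(m,.04),s)
E
```

```text
front x@y=-.068 0.6503906347840124 @.04 0.6539056630978058 0.0002257764181906226
time: 6.55
tool_pos: [0.5882, -0.0692, 0.0294]
tool_rot: [0.0, 0.704, 0.71, -0.0]
contact_force: [-3.4, -0.0, 2.3]
gripper_width: 1.002
t 6.55 pos [ 0.5882 -0.0692  0.0294] psi 90.53 tilt [ 0.e+00 -1.e-04 -1.e+00] F [-3.38 -0.04  2.29] T [-0.01  0.44  0.01]
time: 7.18
tool_pos: [0.6017, -0.0689, 0.0288]
tool_rot: [-0.0, 0.704, 0.71, -0.0]
contact_force: [-2.3, 0.4, -2.9]
gripper_width: 1.001
t 7.17 pos [ 0.6017 -0.0689  0.0288] psi 90.53 tilt [-9.e-04  2.e-04 -1.e+00] F [-2.3   0.44 -2.89] T [-0.05  0.39  0.03]
front 0.6816538704595458 0.6844102291936437 0.0004933602681764708
```

View pics/scene5.png

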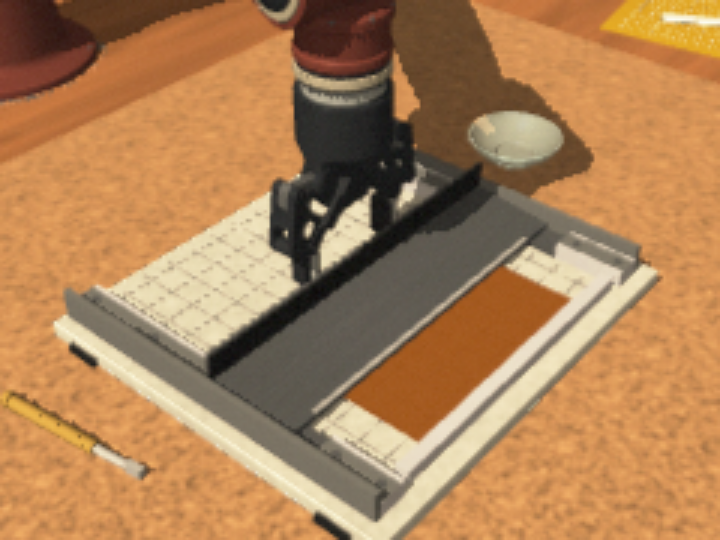

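View pics/top5.png

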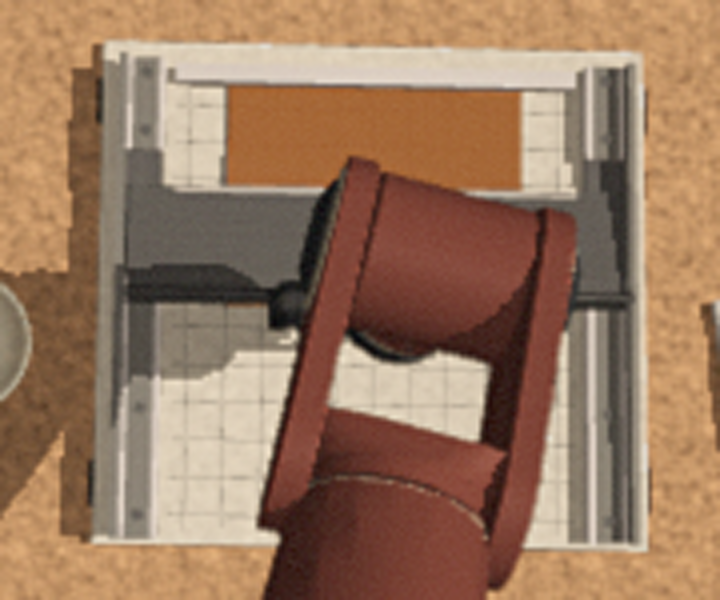

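The bar is moving squarely, and its front is tilting into the notches (left notch floor partly covered at about (145,175)). About 25 mm remain, so I'll take finer steps.

```bash
python3 -m handwheel '[{"dx":0,"dy":0.003,"dz":0,"ax":0,"ay":0,"az":0},{"dx":0,"dy":0.006,"dz":0,"ax":0,"ay":0,"az":0},{"dx":0,"dy":0.009,"dz":0,"ax":0,"ay":0,"az":0},{"dx":0,"dy":0.012,"dz":0,"ax":0,"ay":0,"az":0},{"dx":0,"dy":0.015,"dz":0,"ax":0,"ay":0,"az":0}]'; python3 st.py
python3 -m handwheel '[{"dx":0,"dy":0.0015,"dz":0,"ax":0,"ay":0,"az":0},{"dx":0,"dy":0.003,"dz":0,"ax":0,"ay":0,"az":0},{"dx":0,"dy":0.004,"dz":0,"ax":0,"ay":0,"az":0}]'; python3 st.py
python3 - <<'E'
from meas import *
f=manip.grab_frame("scene"); cv2.imwrite(f"pics/scene6.png",cv2.resize(f["image"][130:310,120:360],None,fx=3,fy=3))
f=manip.grab_frame("top"); cv2.imwrite("pics/top6.png",cv2.resize(f["image"][115:265,190:370],None,fx=4,fy=4,interpolation=cv2.INTER_CUBIC))
m,s,k=edge(f,range(235,250),148,160,.033,-1);print("front",np.polyval(m,-.068),np.polyval(m,.04),s)
E
```

```text
time: 7.9
tool_pos: [0.6171, -0.0689, 0.0293]
tool_rot: [-0.0, 0.704, 0.71, -0.0]
contact_force: [-2.4, -0.1, -1.6]
gripper_width: 0.999
t 7.9 pos [ 0.6171 -0.0689  0.0293] psi 90.53 tilt [-1.e-04 -0.e+00 -1.e+00] F [-2.44 -0.13 -1.58] T [ 0.03  0.41 -0.03]
time: 8.28
tool_pos: [0.6209, -0.0688, 0.0293]
tool_rot: [-0.0, 0.704, 0.71, -0.0]
contact_force: [-2.6, 0.0, -1.6]
gripper_width: 0.997
t 8.28 pos [ 0.6209 -0.0688  0.0293] psi 90.53 tilt [-2.e-04  0.e+00 -1.e+00] F [-2.58  0.03 -1.64] T [-0.05  0.39 -0.02]
front 0.6990550865847066 0.704202459250549 0.0003455278439637957
```

View pics/scene6.png

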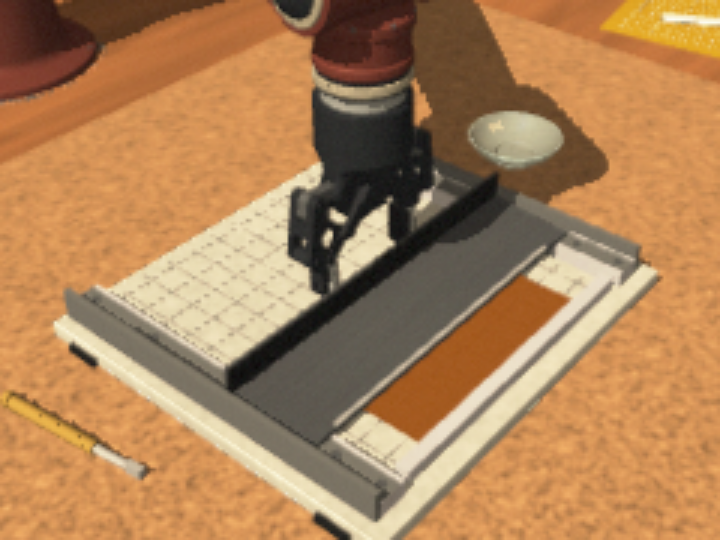

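View pics/top6.png

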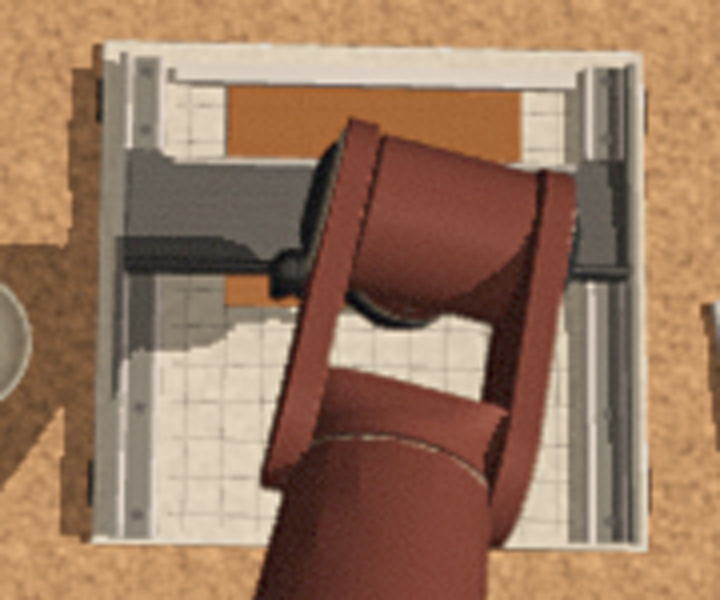

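```bash
python3 -m handwheel '[{"dx":0,"dy":0.001,"dz":0,"ax":0,"ay":0,"az":0},{"dx":0,"dy":0.002,"dz":0,"ax":0,"ay":0,"az":0},{"dx":0,"dy":0.003,"dz":0,"ax":0,"ay":0,"az":0}]'; python3 st.py
python3 - <<'E'
from meas import *
f=manip.grab_frame("scene"); cv2.imwrite(f"pics/scene7.png",cv2.resize(f["image"][130:310,120:360],None,fx=3,fy=3));p=cloud(f)
f=manip.grab_frame("top"); q=cloud(f)
for n,c in(("scene",p),("top",q)):
  for lab,ylo,yhi in(("L",.02,.08),("R",-.225,-.16)):
    for a,b in((.645,.66),(.685,.697)):
      k=(c[...,1]>ylo)&(c[...,1]<yhi)&(c[...,0]>a)&(c[...,0]<b)&(c[...,2]<.1); print(n,lab,a,np.nanmedian(c[k][:,2]).round(4),k.sum())
E
```

```text
time: 8.75
tool_pos: [0.6236, -0.0688, 0.0294]
tool_rot: [-0.0, 0.704, 0.71, -0.0]
contact_force: [-7.2, -0.1, 2.7]
gripper_width: 1.001
t 8.75 pos [ 0.6236 -0.0688  0.0294] psi 90.53 tilt [-1.e-03  1.e-04 -1.e+00] F [-7.16 -0.15  2.69] T [-0.02  1.03 -0.06]
scene L 0.645 0.0293 76
scene L 0.685 0.0293 65
scene R 0.645 0.0286 140
scene R 0.685 0.0289 123
top L 0.645 0.0284 128
top L 0.685 0.0286 94
top R 0.645 0.0285 46
top R 0.685 0.0281 34
```

View pics/scene7.png

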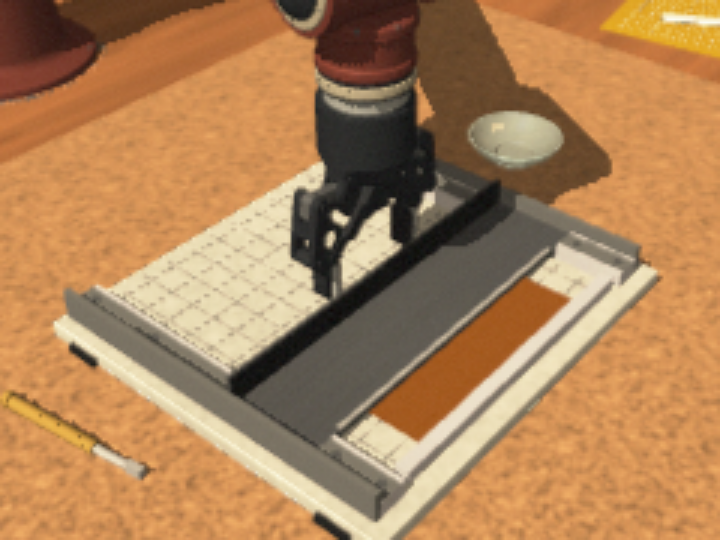

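Force rose to 7 N, and the bar's top reads about 28.5 mm front and rear at both ends (seated would be 28). That means it has dropped and met the front notch wall. I'll back straight off, then lift.

```bash
python3 -m handwheel '[{"dx":0,"dy":-0.003,"dz":0,"ax":0,"ay":0,"az":0},{"dx":0,"dy":-0.01,"dz":0,"ax":0,"ay":0,"az":0},{"dx":0,"dy":-0.025,"dz":0,"ax":0,"ay":0,"az":0},{"dx":0,"dy":-0.05,"dz":0,"ax":0,"ay":0,"az":0},{"dx":0,"dy":-0.06,"dz":-0.02,"ax":0,"ay":0,"az":0}]'
python3 -m handwheel '[{"dx":0,"dy":-0.03,"dz":-0.05,"ax":0,"ay":0,"az":0},{"dx":0,"dy":-0.08,"dz":-0.09,"ax":0,"ay":0,"az":0},{"dx":0,"dy":-0.13,"dz":-0.12,"ax":0,"ay":0,"az":0},{"dx":0,"dy":-0.15,"dz":-0.15,"ax":0,"ay":0,"az":0},{"dx":0,"dy":-0.15,"dz":-0.15,"ax":0,"ay":0,"az":0}]'; python3 st.py
python3 - <<'E'
from meas import *
f=manip.grab_frame("scene"); cv2.imwrite(f"pics/scene8.png",cv2.resize(f["image"][130:310,120:360],None,fx=3,fy=3));p=cloud(f)
f=manip.grab_frame("top"); q=cloud(f);cv2.imwrite("pics/top8.png",cv2.resize(f["image"][115:265,190:370],None,fx=4,fy=4,interpolation=cv2.INTER_CUBIC))
for n,c in(("scene",p),("top",q)):
  for lab,ylo,yhi in(("L",.02,.08),("M",-.12,-.02),("R",-.225,-.16)):
    for a,b in((.645,.66),(.685,.697)):
      k=(c[...,1]>ylo)&(c[...,1]<yhi)&(c[...,0]>a)&(c[...,0]<b)&(c[...,2]<.1); print(n,lab,a,np.nanmedian(c[k][:,2]).round(4),k.sum())
m,s,k=edge(f,range(235,335),148,160,.028,-1);print("front",np.polyval(m,-.068),m[0],s)
m,s,k=edge(f,range(250,318),148,160,.019,1);print("glassvisible",np.polyval(m,-.068),m[0],s)
E
```

```text
time: 9.48
tool_pos: [0.5603, -0.0688, 0.0472]
tool_rot: [-0.002, 0.704, 0.71, -0.001]
contact_force: [0.2, -0.5, 1.0]
gripper_width: 1.0
time: 10.1
tool_pos: [0.4142, -0.0712, 0.202]
tool_rot: [0.003, 0.704, 0.71, 0.002]
contact_force: [-0.2, 0.2, 0.3]
gripper_width: 1.0
t 10.1 pos [ 0.4142 -0.0712  0.202 ] psi 90.48 tilt [ 0.007  -0.0025 -1.    ] F [-0.23  0.23  0.31] T [ 0.01 -0.05 -0.03]
scene L 0.645 0.0293 77
scene L 0.685 0.0292 63
scene M 0.645 0.0291 168
scene M 0.685 0.0291 141
scene R 0.645 0.0287 144
scene R 0.685 0.0288 127
top L 0.645 0.0286 123
top L 0.685 0.0286 96
top M 0.645 0.0286 203
top M 0.685 0.0287 165
top R 0.645 0.0285 132
top R 0.685 0.0285 110
front 0.7088712695539281 -0.00980426222659796 0.00018694048793237175
glassvisible 0.7180160747045546 -0.008225842730142626 0.00018601526777340427
```

View pics/scene8.png

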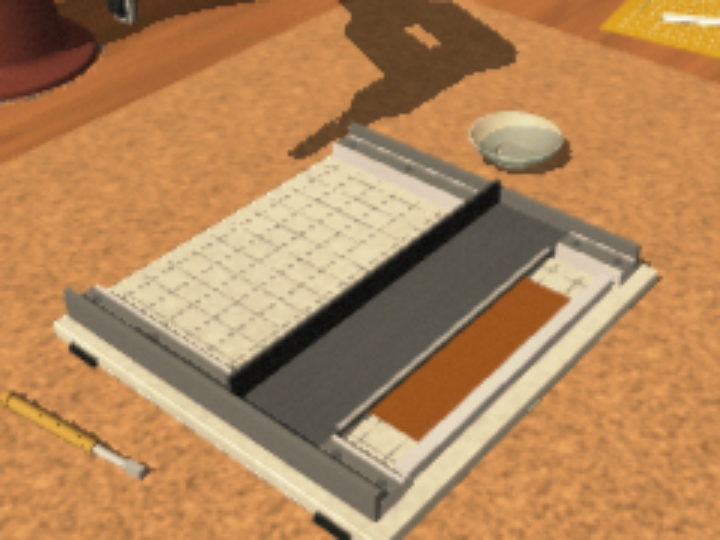

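View pics/top8.png

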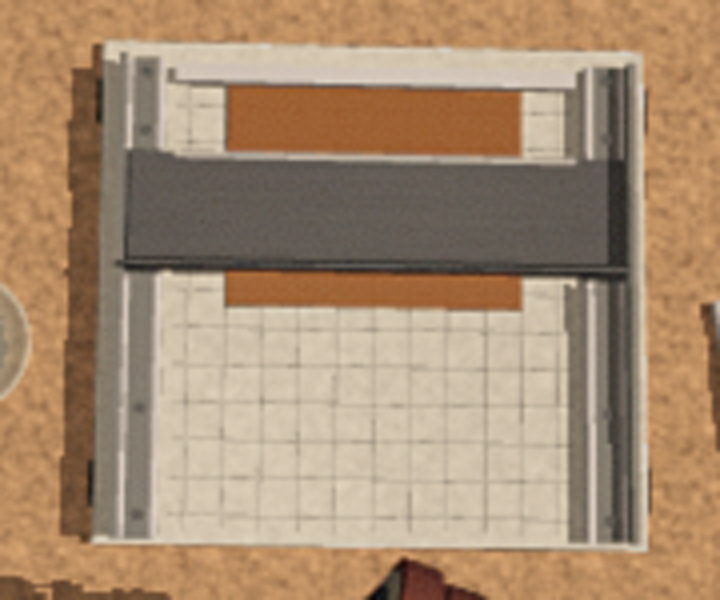

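The clear view shows the bar flat and square across both notches: front edge parallel to the fence, no rail gap visible at either end, glass and dish unmoved. Handing in.

```bash
python3 -c "
from plant import manip
print(manip.job_done())"
```

```text
the job is handed in; nothing more can be done
None
```

The guide bar is lying flat in the notches at both ends, and I handed the job in at about 10 s of the 48 s limit.

I pushed it from behind with the two open fingertips, about 100 mm along the rails. The push took 2–3 N until the bar dropped and met the front notch wall, where it rose to about 7 N. I then backed straight off and lifted clear.

**Last checks, with the arm clear:**
- **Height:** the bar's top reads 28.5–29.3 mm at the left, middle and right, front and rear, in both cameras. A seated bar should read 28 mm; it read about 36 mm before the push.
- **Squareness:** its front edge is about 0.56° from the world axes, matching the jig's own angle of about 0.5°. It started about 0.9° askew.
- **Other things:** the glass, dish and cutter looked unmoved in the last pictures. The pliers were outside those pictures, but the arm never went near them. The wrist force read about zero at the end.

No check failed. The one disagreement is that the scene camera reads up to 0.7 mm higher than the top camera, which is within the 2 mm calibration. My first move command was refused because it left out some keys, so nothing moved.

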